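# Set up the study desk for a listening lesson

## Task

Get the study desk ready for the listening lesson. Pull the cabinet's drawer out to its stop, lift out every headset and hang it by its headband over the rail, lowering it gently onto the bar, not letting it drop, so that it hangs freely with one ear cup on each side of the bar, and lay every pencil or compass found on the desk in the pencil tray at the side of the drawer. Then push the drawer fully shut; leave the abacus, the jar and the pen rack where they are.

Things in the scene. Friction and masses are not known exactly. Their poses are not given: they have to be found in the camera images.
- drawer (a joint): travel of the cabinet's only drawer in m: 0 shut, 0.18 fully out at its stop. It slides easily (about 1.5 N of friction, light damping) and stays where it is left. The cabinet is a light wooden box, 388 mm wide, 205 mm deep, 200 mm high, fixed to the desk to the robot's left or right, the drawer front facing the robot
- drawer_handle (a point): middle of the drawer's bar handle, a level round steel bar about 10 mm thick and 130 mm long along the point's y, 35 mm in front of the drawer's front panel and 34 mm below the cabinet's top; moves with the drawer. The point's +x points into the cabinet (push to shut), -x is the way the drawer pulls out, z is up
- drawer_tray (a point): floor centre of the black pencil tray in the drawer, on the drawer's side at the robot's left; moves with it, axes as the handle's. Tray 162 long (x) x 100 wide (y) x 14 mm deep, floor 60 mm above the desk. The front panel (194 mm high) is 81 mm towards the robot, the cabinet's front edge 99 mm behind when fully out. Headset troughs lie at y = -88, -168, -248 mm, floor 40 mm lower
- rail_bar (a point): middle of the headset rail's bar, on its axis: a level round steel bar 16 mm thick, 150 mm above the desk, along the point's y (z up), 315 mm free between its two end posts (feet 150 mm long in x). The rail is fixed to the desk on the other side from the cabinet. Three headsets fit, 90 mm apart
- headset1: on-ear headset, 150 wide (its x) x 52 (y) x 145 mm high (z), 180 g: two flat-bottomed cups (28 x 52 x 64 mm, 94 clear between them) on an arched band 30 mm wide (y). Origin: between the cup bottoms. Starts upright in a trough of the drawer (along the drawer's x, 3 mm play each side, walls 36 mm high), next headset 80 mm away. May be absent
- headset2: on-ear headset, 150 wide (its x) x 52 (y) x 145 mm high (z), 180 g: two flat-bottomed cups (28 x 52 x 64 mm, 94 clear between them) on an arched band 30 mm wide (y). Origin: between the cup bottoms. Starts upright in a trough of the drawer (along the drawer's x, 3 mm play each side, walls 36 mm high), next headset 80 mm away. May be absent
- headset3: on-ear headset, 150 wide (its x) x 52 (y) x 145 mm high (z), 180 g: two flat-bottomed cups (28 x 52 x 64 mm, 94 clear between them) on an arched band 30 mm wide (y). Origin: between the cup bottoms. Starts upright in a trough of the drawer (along the drawer's x, 3 mm play each side, walls 36 mm high), next headset 80 mm away. May be absent
- headset1_crown (a point): centre of the top of headset1's band pad, 145 mm above the cup bottoms; axes as the headset's. The pad, the level middle 28 mm of the arch, is 30 mm wide (y), 18 mm thick (underside 127 mm up); beside it the arch is thinner and curves down. Grip it from above across the 30 mm, fingertips at most 15 mm below its top, so that they clear the bar it will rest on
- headset2_crown (a point): centre of the top of headset2's band pad, 145 mm above the cup bottoms; axes as the headset's. The pad, the level middle 28 mm of the arch, is 30 mm wide (y), 18 mm thick (underside 127 mm up); beside it the arch is thinner and curves down. Grip it from above across the 30 mm, fingertips at most 15 mm below its top, so that they clear the bar it will rest on
- headset3_crown (a point): centre of the top of headset3's band pad, 145 mm above the cup bottoms; axes as the headset's. The pad, the level middle 28 mm of the arch, is 30 mm wide (y), 18 mm thick (underside 127 mm up); beside it the arch is thinner and curves down. Grip it from above across the 30 mm, fingertips at most 15 mm below its top, so that they clear the bar it will rest on
- pencil1: a thick grey mechanical pencil with a press-button top, 138 mm long (along its x, point at +x), 12 mm thick, 25 g, lying on the desk in front of the rail; it does not roll. Origin: under its middle. May be absent
- pencil2: a second, identical mechanical pencil. May be absent
- compass: a stainless steel drawing compass lying closed and flat, 149 mm long (along its x, from -76 to +73 mm, points at +x), two legs side by side together 20 mm wide and 10 mm high at its middle, 24 mm round head at x = -48 mm, 70 g. Origin: under its middle, where it is gripped. May be absent
- abacus: green plastic abacus, 170 mm wide, 125 mm high, standing on the desk behind the rail; leave alone
- pen_rack: slotted black pen rack, 60 x 150 x 75 mm, standing on the cabinet's top with wooden pencils in it; leave alone
- jar: small glass jar with a red lid, 64 mm wide, 85 mm high, standing on the cabinet's top; leave alone
Mind the look-alikes: they are no part of the job. Leave any orange look-alike of the pencil1 alone.

How it is judged (in metres and radians):
On the way:
1. the drawer is pulled out to its stop (value of joint drawer above 0.172 m), for 0.2 s.
At the end, for the whole second after the job is handed in: Every headset hangs still on the bar by its band: pad top 12-45 mm above and within 35 mm of the bar's axis, within 150 mm of its middle, upright within 20 deg. Every pencil or compass lies flat in the tray, origin within 50 mm of its centre, up to 30 mm over its floor. Drawer shut within 8 mm (value of joint drawer below 0.008 m and x of headset1_crown in the frame of rail_bar between -0.035 and 0.035 m and y of headset1_crown in the frame of rail_bar between -0.15 and 0.15 m and z of headset1_crown in the frame of rail_bar between 0.012 and 0.045 m and angle between each of headset1, headset2, headset3's own z axis and vertical below 0.35 rad and contact force between each of headset1, headset2, headset3 and rail above 0.3 N and linear speed of each of headset1, headset2, headset3, pencil1, pencil2, compass below 0.05 m/s and x of headset2_crown in the frame of rail_bar between -0.035 and 0.035 m and y of headset2_crown in the frame of rail_bar between -0.15 and 0.15 m and z of headset2_crown in the frame of rail_bar between 0.012 and 0.045 m and x of headset3_crown in the frame of rail_bar between -0.035 and 0.035 m and y of headset3_crown in the frame of rail_bar between -0.15 and 0.15 m and z of headset3_crown in the frame of rail_bar between 0.012 and 0.045 m and x of pencil1 in the frame of drawer_tray between -0.05 and 0.05 m and y of pencil1 in the frame of drawer_tray between -0.05 and 0.05 m and z of pencil1 in the frame of drawer_tray between -0.01 and 0.03 m and angle between each of pencil1, pencil2, compass's own x axis and vertical above 1.35 rad and x of pencil2 in the frame of drawer_tray between -0.05 and 0.05 m and y of pencil2 in the frame of drawer_tray between -0.05 and 0.05 m and z of pencil2 in the frame of drawer_tray between -0.01 and 0.03 m and x of compass in the frame of drawer_tray between -0.05 and 0.05 m and y of compass in the frame of drawer_tray between -0.05 and 0.05 m and z of compass in the frame of drawer_tray between -0.01 and 0.03 m); the robot touches nothing.
It fails at once if the abacus, the jar or the pen rack is moved by more than 30 mm or tipped (distance of any of abacus, jar, pen_rack from where it was at the start of the episode above 0.03 m or angle between any of abacus, jar, pen_rack's own z axis and vertical above 0.4 rad).
It fails at once if a headset lifted from the drawer is dropped or knocked (moves at over 0.45 m/s out of the fingers) ((linear speed of headset1 above 0.45 m/s and contact force between the fingers and headset1 below 0.1 N and height (world z) of headset1 above 0.03 m) or (linear speed of headset2 above 0.45 m/s and contact force between the fingers and headset2 below 0.1 N and height (world z) of headset2 above 0.03 m) or (linear speed of headset3 above 0.45 m/s and contact force between the fingers and headset3 below 0.1 N and height (world z) of headset3 above 0.03 m)).
It fails at once if a headset is pressed hard onto the rail (over 60 N) (contact force between any of headset1, headset2, headset3 and rail above 60 N).
Of headset1, headset2, headset3 only 2 to 3 are there at a start; the rules pass over those that are not, and their reading is None.
Of pencil1, pencil2, compass only 1 to 2 are there at a start; the rules pass over those that are not, and their reading is None.
At some moment in a run one of pencil1, pencil2, compass may be knocked a few centimetres aside while the robot is not near it.
It also fails if it takes over 210 s, if anything falls off the work surface, if the arm or the gripper's body presses on something with over 40 N, if the wrist force passes 120 N, or if a joint passes its speed limit or range.

## Robot

A 7-joint arm with a two-finger parallel gripper is mounted at the origin on the work surface. World frame = base frame: x ahead of the robot, y to its left, z up, the work surface at z = 0. Lengths are in m, angles in degrees, forces in N, time in s.
With the tool pointing down it reaches from about 0.425 to 0.875 m from the base axis. Payload 4.7 kg.
Tool frame: the origin (TCP) lies at the centre of the arm's flange, where the gripper is bolted on; the fingertips stand 182 mm ahead of it and the grasp point (between the pads) lies 164 mm ahead of it (env.grip_depth is the distance from the TCP to the grasp point, in m); z points along the fingers, y is the line along which they close (so a half turn about z gives the same grasp; the last joint's range is limited). The gripper opens to 87 mm and grips with 3 to 60 N. Pads are 19 mm wide; open, the fingers measure 117 mm over their backs; the gripper's body (75 mm by 190 mm) begins 51 mm behind the grasp point.
Start: joints at [75.636, 18.392, -4.016, 83.108, 1.295, 78.541, -3.26], TCP at [0.17, -0.627, 0.405] pointing down, gripper open.
Joint ranges: [-163.93, 163.93], [-17.29, 119.83], [-79.2, 71.16], [3.27, 140.29], [-89.18, 269.18], [5.43, 117.66], [-154.24, 154.24]. Speed limits (degrees/s): [147.25, 147.25, 180, 180, 180, 180, 180].

## Interface

Orientations are given as [roll, pitch, yaw] about the fixed x, y, z axes, in that order (R = Rz(yaw) Ry(pitch) Rx(roll)).
In Python, from cell import env gives the robot as it stands. The module is installed in compiled form; this text tells all that it offers.
- The arm moves only by the tool send_rows, never from a script. Its arguments are lists of equal length, an entry for each row: "xyz": the shift along the tool's x, y, z in m, a list of three; "rotation": the turn, a rotation vector about the tool's x, y, z in rad, a list of three; "jaw": the opening, from 0 (shut) to 1 (fully open). A call has 1 to 20 rows; each row shifts and turns the commanded pose from where the row before left it, along the tool's axes as they then stand; what a row does not reach is not made up. A row lasts 1/10 s, in which the tool goes at most 50 mm and 8.59 degrees, less where a joint would pass 70% of its speed; a pose out of reach is approached as far as the arm can. A call is refused whole if a number of a shift passes 0.05 or a number of a turn 0.15, either way. A call with a gripper value outside its range is refused whole. The fingers move at their own pace and stop on an object; "newtons" is the grip in N (left out, the last holds). Time passes only in rows, so rows that do not move let the fingers close. It gives the time, the measured TCP pose, the force, the opening and the grip force at its end, in the units of the state.
- env.get_obs(): the state, without advancing time (a new reading comes with each control period).
- env.read_camera(name): name is "scene" or "top" or "wrist"; returns a dict with "image" (384x512x3 uint8, blue, green, red), "fx", "fy", "cx", "cy" (pixels), "distortion" ([k1, k2, p1, p2, k3] as OpenCV has them; the pictures are not rectified), "R" (3x3) and "t" (3): a world point X has camera coordinates R X + t. Camera axes: x right, y down, z forward; pixel columns grow to the right and rows downward; lengths in m; the calibration is good to about 2 mm. A picture is of the moment at which its call begins. There is no depth.
- env.sign_off(): hands the job in; it is judged then, once.
The state is a dict: "time_s": time; "qpos": joint angles; "joint_velocities": joint speeds; "effort": joint torques, N m; "tool_pos": TCP position; "tool_rot": TCP orientation; "force": force on the tool from outside, world axes, zero at the start; "wrist_torque": the same for the moment, N m; "grip_width": finger opening in m; "grasp_force": force on a finger pad.
Only numpy, scipy, OpenCV 4.12 (cv2) and the standard library are available. Lean on these libraries where they do the work, as an engineer would, in place of code of your own. Each camera call takes 0.05 s, during which the arm holds its last target. There are 200 camera calls.

## Working session

There is one attempt and no reset: what is moved stays moved. The work goes in short steps, Python scripts to look and compute and a tool call to move; the robot and the scene stay as the last step left them, time stands still between calls to the robot, and variables do not carry over. Pictures are saved under pics/ and viewed, at most 14 in all, crops included, and the job is handed in when it is done.

Besides the shell and the picture viewer there is one more tool, called as name(argument=value, ...), one argument or row to a line, values as JSON. send_rows: Moves the arm, as the interface text tells. Its arguments: {"type":"object","properties":{"xyz":{"type":"array"},"rotation":{"type":"array"},"jaw":{"type":"array"},"newtons":{"type":"number"}},"required":["xyz","rotation","jaw"]}

```bash
mkdir -p pics; ls
python3 - <<'E'
from cell import env
import cv2,numpy as np
o=env.get_obs()
for k in o: print(k,np.round(o[k],3).tolist())
for n in ["scene","top"]:
    c=env.read_camera(n); cv2.imwrite(f"pics/{n}0.png",c["image"])
    print(n,[round(c[k],2) for k in("fx","fy","cx","cy")],c["distortion"],np.round(c["R"],4).tolist(),np.round(c["t"],4).tolist())
a=[cv2.imread(f"pics/{n}0.png") for n in("scene","top")]
E
```

```text
pics
time_s 0.0
qpos [75.636, 18.44, -4.017, 83.177, 1.294, 78.539, -3.26]
joint_velocities [-0.038, 0.089, -0.071, -0.01, 0.078, 0.02, 0.041]
effort [-0.0, -49.129, -0.404, -31.253, -0.064, 0.044, 0.0]
tool_pos [0.17, -0.627, 0.404]
tool_rot [-179.889, 0.004, 15.174]
force [0.867, 0.227, -0.877]
wrist_torque [0.027, -0.01, 0.067]
grasp_force 0.0
grip_width 0.087
scene [452.11, 452.11, 260.07, 192.08] [-0.04100568  0.          0.          0.          0.        ] [[0.4203, 0.9074, 0.0016], [0.7943, -0.3671, -0.4841], [-0.4387, 0.2048, -0.875]] [-0.2155, -0.3344, 1.4237]
top [390.0, 390.0, 247.2, 191.79] [-0.05979548  0.          0.          0.          0.        ] [[-0.0097, -0.9996, 0.0259], [-0.9827, 0.0047, -0.1852], [0.185, -0.0273, -0.9824]] [-0.008, 0.5215, 1.0484]
```

View pics/scene0.png

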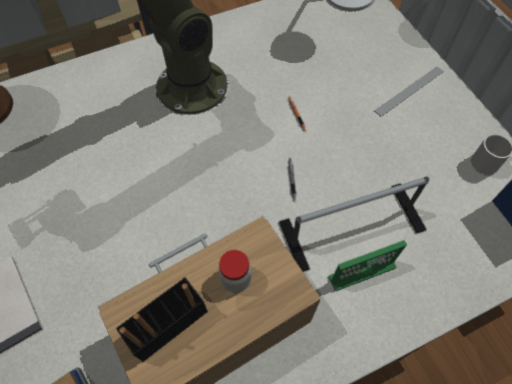

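View pics/top0.png

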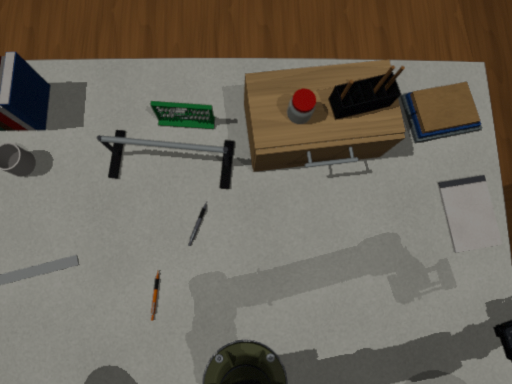

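The scene view shows the cabinet on the robot's right, with the jar and pen rack on top and the handle running from (152,265) to (206,238). The rail bar runs from (300,218) to (425,182). There is one grey pencil at (292,178) and the orange look-alike at (297,113). In the top view the handle is at (306..357,161), the rail bar at (100..222,143) and the grey pencil at (198,223). I see no compass.

```bash
cat > h.py <<'E'
from cell import env
import cv2,numpy as np
def ray(c,p):
    K=np.array([[c["fx"],0,c["cx"]],[0,c["fy"],c["cy"]],[0,0,1]])
    u=cv2.undistortPoints(np.array([[p]],float),K,np.array(c["distortion"]))[0,0]
    R=np.array(c["R"]);d=R.T@np.array([*u,1]);return -R.T@np.array(c["t"]),d/np.linalg.norm(d)
def plane(c,p,z):
    o,d=ray(c,p);return o+d*(z-o[2])/d[2]
def tri(c1,p1,c2,p2):
    o1,d1=ray(c1,p1);o2,d2=ray(c2,p2)
    s=np.linalg.lstsq(np.c_[d1,-d2],o2-o1,rcond=None)[0]
    a=o1+s[0]*d1;b=o2+s[1]*d2;return np.round((a+b)/2,4),round(np.linalg.norm(a-b),4)
def proj(c,X):
    K=np.array([[c["fx"],0,c["cx"]],[0,c["fy"],c["cy"]],[0,0,1]])
    return cv2.projectPoints(np.array([X],float),cv2.Rodrigues(np.array(c["R"]))[0],np.array(c["t"]),K,np.array(c["distortion"]))[0].ravel()
E
python3 - <<'E'
from h import *
S=env.read_camera("scene");T=env.read_camera("top")
a=cv2.resize(S["image"][150:300,90:440],None,fx=2.2,fy=2.2,interpolation=cv2.INTER_CUBIC)
b=cv2.resize(T["image"][60:190,80:430],None,fx=2.2,fy=2.2,interpolation=cv2.INTER_CUBIC)
for im,ox,oy in((a,90,150),(b,80,60)):
    for u in range(ox,ox+350,20): cv2.putText(im,str(u),(int((u-ox)*2.2),8),0,.28,(0,0,255),1);cv2.line(im,(int((u-ox)*2.2),10),(int((u-ox)*2.2),14),(0,0,255),1)
    for v in range(oy+10,oy+150,10): cv2.putText(im,str(v),(0,int((v-oy)*2.2)+3),0,.28,(0,0,255),1)
cv2.imwrite("pics/c1.png",np.vstack([a,b])[:600])
for nm,s,t in[("hL",(152,265),(357,159)),("hR",(206,238),(306,163)),("railL",(425,182),(100,138)),("railR",(300,218),(222,149)),("jarlid",(234,258),(304,100))]:
    pass
for nm,s,t in[("hR",(152,265),(357,159)),("hL",(206,238),(306,163)),("railL",(425,182),(100,138)),("railR",(300,218),(222,149)),("jarlid",(234,258),(304,100))]:
    print(nm,tri(S,s,T,t))
def grey(c,x0,y0,x1,y1):
    g=c["image"][y0:y1,x0:x1].min(2);m=(g<0.62*np.median(g)).astype(np.uint8)
    n,l,st,ce=cv2.connectedComponentsWithStats(m);i=1+st[1:,4].argmax()
    p=np.argwhere(l==i)[:,::-1]+[x0,y0];mu,ev=cv2.PCACompute(p.astype(np.float32),None)
    pr=(p-mu)@ev[0];return mu[0],mu[0]+ev[0]*pr.min(),mu[0]+ev[0]*pr.max(),len(p)
for c,box in((S,(275,150,310,205)),(T,(180,195,220,252))):
    r=grey(c,*box);print(r[3],[np.round(plane(c,q,.006),4).tolist() for q in r[:3]])
W=env.read_camera("wrist");R=np.array(W["R"]);print("wrist cam pos",-R.T@W["t"],R[2],W["fx"])
E
```

```text
hR (array([ 0.5845, -0.2904,  0.1668]), np.float64(0.0045))
hL (array([ 0.5742, -0.1602,  0.1636]), np.float64(0.0))
railL (array([0.6505, 0.378 , 0.1406]), np.float64(0.0007))
railR (array([0.6143, 0.0542, 0.1541]), np.float64(0.0023))
jarlid (array([ 0.69  , -0.1369,  0.2925]), np.float64(0.0018))
169 [[0.4423, 0.1275, 0.006], [0.3769, 0.1524, 0.006], [0.4977, 0.1065, 0.006]]
170 [[0.4406, 0.1276, 0.006], [0.4943, 0.1076, 0.006], [0.3753, 0.1521, 0.006]]
wrist cam pos [ 0.24635744 -0.608424    0.38328766] [-0.27580691 -0.07387953 -0.95836964] 269.6390999247415
```

View pics/c1.png

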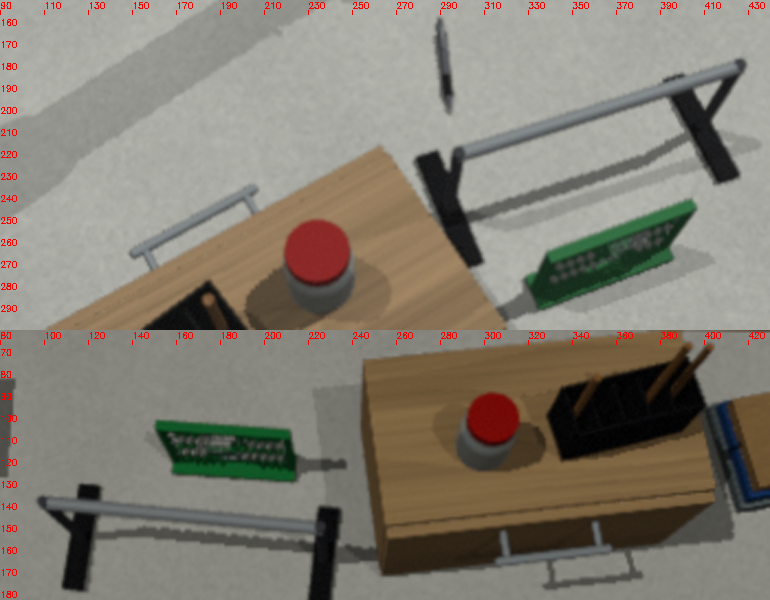

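Triangulated bar heights are 0.165 for the handle (expected 0.166) and about 0.15 for the rail, so both check out. I'll hover in front of the handle with the jaws closed and refine from there with the wrist camera.

send_rows(
  xyz=[
    [0,0,0],
    [0,0,0],
    [0.026,-0.0247,-0.001],
    [0.026,-0.0247,-0.001],
    [0.026,-0.0247,-0.001],
    [0.026,-0.0247,-0.001],
    [0.026,-0.0247,-0.001],
    [0.026,-0.0247,-0.001],
    [0.026,-0.0247,-0.001],
    [0.026,-0.0247,-0.001],
    [0.026,-0.0247,-0.001],
    [0.026,-0.0247,-0.001],
    [0.026,-0.0247,-0.001],
    [0.026,-0.0247,-0.001],
    [0.026,-0.0247,-0.001],
    [0.026,-0.0247,-0.001],
    [0.026,-0.0247,-0.001],
    [0,0,0],
    [0,0,0],
  ],
  rotation=[
    [0,0,0.093],
    [0,0,0.093],
    [0,0,0],
    [0,0,0],
    [0,0,0],
    [0,0,0],
    [0,0,0],
    [0,0,0],
    [0,0,0],
    [0,0,0],
    [0,0,0],
    [0,0,0],
    [0,0,0],
    [0,0,0],
    [0,0,0],
    [0,0,0],
    [0,0,0],
    [0,0,0],
    [0,0,0],
  ],
  jaw=[0,0,0,0,0,0,0,0,0,0,0,0,0,0,0,0,0,0,0],
)

```text
time_s: 2.15
tool_pos: [0.5301, -0.2264, 0.4196]
tool_rot: [180.0, 0.0, 4.6]
force: [1.1, 0.0, 0.4]
grip_width: 0.0002
grasp_force: 0.0
```

Run:
```python
from h import *
W=env.read_camera("wrist");cv2.imwrite("pics/w1.png",W["image"])
for X in[(.5845,-.2904,.166),(.5742,-.1602,.166)]: print(proj(W,X))
```

```text
[334.78089637 144.74953245]
[182.617548   144.41068074]
```

View pics/w1.png

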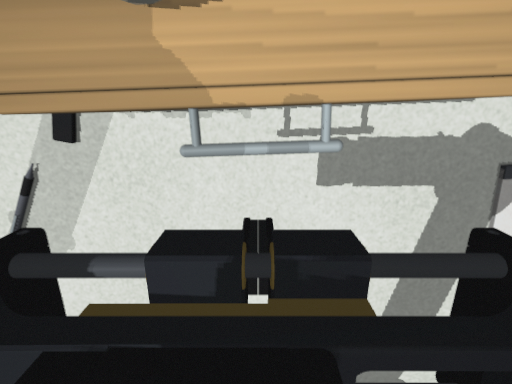

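The wrist view shows the handle bar from (183,152) to (340,146). I'll cast those ends onto the bar's height, and the cabinet's top front edge, (0,112) to (512,96), onto its own.

Run:
```python
from h import *
W=env.read_camera("wrist");T=env.read_camera("top")
g=W["image"].astype(int)
for z in(.166,):
    a=plane(W,(183,152),z);b=plane(W,(340,146),z);print(a,b,(a+b)/2,np.linalg.norm(a-b),np.degrees(np.arctan2(-(a-b)[0],(a-b)[1])))
for p in[(30,93),(480,77)]: print("edge top .2?",plane(W,p,.2))
for p in[(30,112),(480,98)]: print("edge .194",plane(W,p,.194))
print(tri(W,(183,152),T,(306,163)),tri(W,(340,146),T,(357,159)))
```

```text
[ 0.56708191 -0.16212793  0.166     ] [ 0.58285124 -0.29663111  0.166     ] [ 0.57496657 -0.22937952  0.166     ] 0.13542443374338817 6.686908054586693
edge top .2? [ 0.60584697 -0.06553944  0.2       ]
edge top .2? [ 0.64044664 -0.37333708  0.2       ]
edge .194 [ 0.59252721 -0.05863988  0.194     ]
edge .194 [ 0.62772883 -0.38228156  0.194     ]
(array([ 0.5701, -0.1611,  0.1705]), np.float64(0.0063)) (array([ 0.5833, -0.2937,  0.1693]), np.float64(0.0036))
```

send_rows(
  xyz=[
    [0,0,0],
    [0.022,0.0025,0],
    [0.022,0.0025,0],
    [0.0215,0.0025,0],
    [0,0,0],
    [0,0,0.022],
    [0,0,0.022],
    [0,0,0.022],
    [0,0,0.022],
    [0,0,0],
  ],
  rotation=[
    [0,0,-0.033],
    [0,0,0],
    [0,0,0],
    [0,0,0],
    [0,0,0],
    [0,0,0],
    [0,0,0],
    [0,0,0],
    [0,0,0],
    [0,0,0],
  ],
  jaw=[0,0,0,0,0,0,0,0,0,0],
)

```text
time_s: 3.3
tool_pos: [0.5935, -0.2286, 0.3286]
tool_rot: [-179.9, 0.3, 6.3]
force: [-0.4, -0.1, -0.8]
grip_width: 0.0003
grasp_force: 0.0
```

send_rows(
  xyz=[
    [-0.005,0,0],
    [-0.01,0,0],
    [-0.01,0,0],
    [-0.01,0,0],
    [-0.01,0,0],
    [-0.01,0,0],
    [-0.01,0,0],
    [-0.01,0,0],
    [-0.01,0,0],
    [-0.01,0,0],
    [-0.01,0,0],
    [-0.01,0,0],
    [-0.01,0,0],
    [-0.01,0,0],
    [-0.01,0,0],
    [-0.01,0,0],
    [-0.01,0,0],
    [-0.01,0,0],
    [-0.007,0,0],
    [0,0,0],
  ],
  rotation=[
    [0,0,0],
    [0,0,0],
    [0,0,0],
    [0,0,0],
    [0,0,0],
    [0,0,0],
    [0,0,0],
    [0,0,0],
    [0,0,0],
    [0,0,0],
    [0,0,0],
    [0,0,0],
    [0,0,0],
    [0,0,0],
    [0,0,0],
    [0,0,0],
    [0,0,0],
    [0,0,0],
    [0,0,0],
    [0,0,0],
  ],
  jaw=[0,0,0,0,0,0,0,0,0,0,0,0,0,0,0,0,0,0,0,0],
)

```text
time_s: 5.3
tool_pos: [0.4142, -0.2476, 0.3317]
tool_rot: [-180.0, -0.0, 6.4]
force: [2.8, -0.6, -0.7]
grip_width: 0.0004
grasp_force: 1.3
```

send_rows(
  xyz=[
    [-0.003,0,0],
    [-0.003,0,0],
    [0,0,0],
    [0,0,0],
  ],
  rotation=[
    [0,0,0],
    [0,0,0],
    [0,0,0],
    [0,0,0],
  ],
  jaw=[0,0,0,0],
)

```text
time_s: 5.7
tool_pos: [0.4121, -0.2475, 0.332]
tool_rot: [179.9, -0.6, 6.5]
force: [16.2, -1.9, -9.1]
grip_width: 0.0003
grasp_force: 7.7
```

send_rows(
  xyz=[
    [0.006,0,0],
    [0.004,0,0],
    [0,0,-0.03],
    [0,0,-0.03],
    [0,0,-0.03],
    [0,0,-0.03],
    [0,0,-0.03],
    [0.025,0,-0.02],
    [0.025,0,0],
    [0.025,0,0],
    [0,0,0],
    [0,0,0],
  ],
  rotation=[
    [0,0,0],
    [0,0,0],
    [0,0,0],
    [0,0,0],
    [0,0,0],
    [0,0,0],
    [0,0,0],
    [0,0,0],
    [0,0,0],
    [0,0,0],
    [0,0,0],
    [0,0,0],
  ],
  jaw=[0,0,0,0,0,0,0,0,0,0,0,0],
)

```text
time_s: 6.9
tool_pos: [0.493, -0.2389, 0.5008]
tool_rot: [-179.9, 0.2, 6.4]
force: [-0.8, -0.6, -0.3]
grip_width: 0.0007
grasp_force: 0.0
```

Run:
```python
from h import *
import pickle
C={n:env.read_camera(n) for n in("wrist","top","scene")};pickle.dump(C,open("C2.pkl","wb"))
cr=lambda im,s:cv2.resize(im,None,fx=s,fy=s)
w=C["wrist"]["image"];t=C["top"]["image"];s=C["scene"]["image"]
im=np.zeros((600,800,3),np.uint8);im[:384,:512]=w
def put(c,x,y):
    im[y:y+c.shape[0],x:x+c.shape[1]]=c
put(s[130:320,60:340],520,0); put(t[60:260,180:460],520,195); cv2.imwrite("pics/d.png",im)
```

```text
(no output)
```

View pics/d.png

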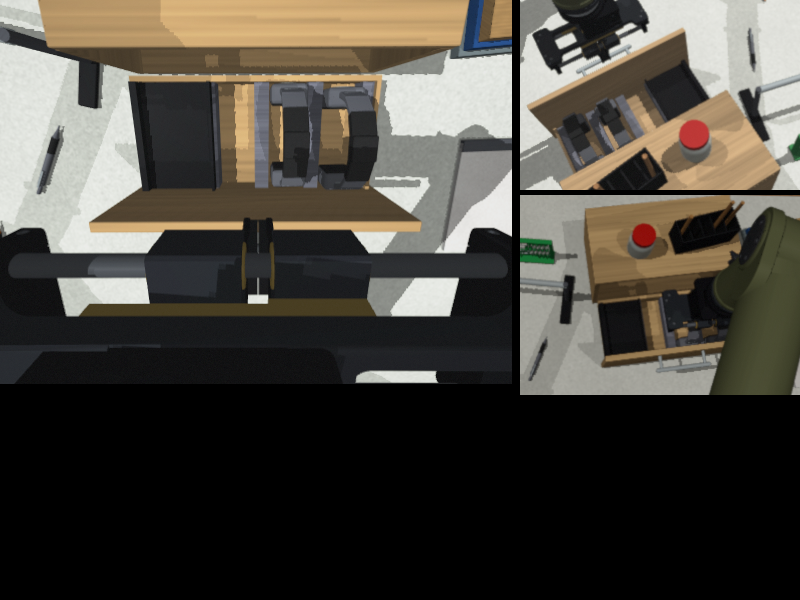

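The drawer is out. The wrist view shows the black tray at (180,135) and two headsets in the 2nd and 3rd troughs, with bands near (295,140) and (363,137). The pencil still lies at (50,160). Next I'll zoom in on the crowns in the wrist and scene views.

Run:
```python
from h import *
import pickle
C=pickle.load(open("C2.pkl","rb"))
w=C["wrist"]["image"];s=C["scene"]["image"]
def crop(im,x0,y0,x1,y1,f):
    c=cv2.resize(im[y0:y1,x0:x1],None,fx=f,fy=f,interpolation=cv2.INTER_CUBIC)
    c=cv2.convertScaleAbs(c,alpha=1.6,beta=25)
    for u in range(x0,x1,10): cv2.putText(c,str(u),(int((u-x0)*f),8),0,.28,(0,0,255),1);cv2.line(c,(int((u-x0)*f),10),(int((u-x0)*f),16),(0,0,255),1)
    for v in range(y0+5,y1,10): cv2.putText(c,str(v),(0,int((v-y0)*f)+3),0,.28,(0,0,255),1)
    return c
a=crop(w,230,70,400,200,4.5);b=crop(s,80,215,200,290,5)
cv2.imwrite("pics/e.png",a[:, :765]);cv2.imwrite("pics/f.png",b)
```

```text
(no output)
```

View pics/e.png

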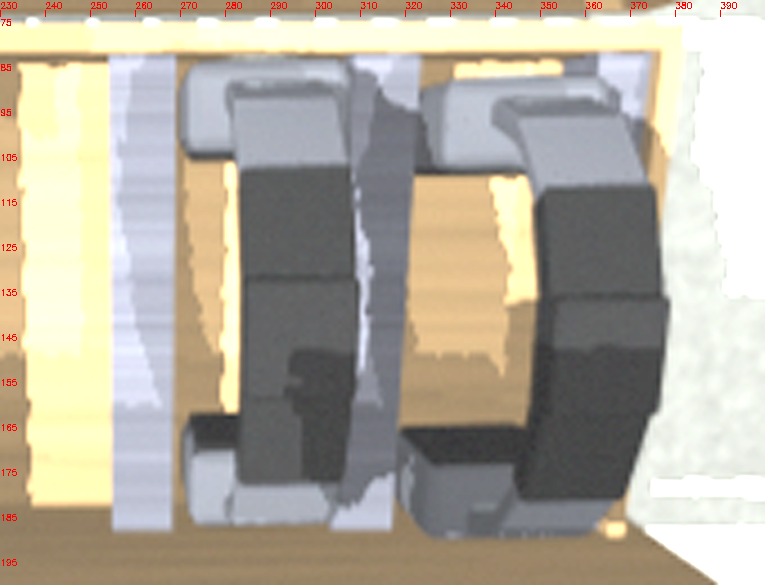

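View pics/f.png

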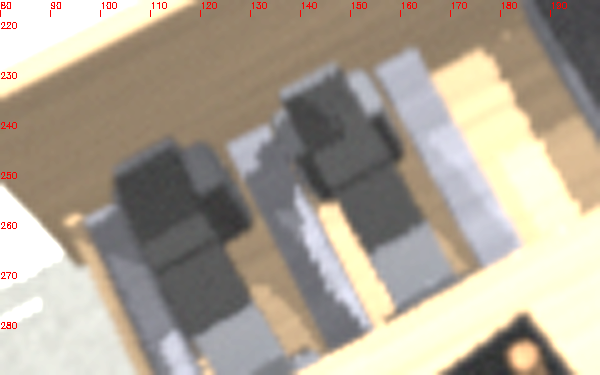

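Run:
```python
from h import *
import pickle
C=pickle.load(open("C2.pkl","rb"));W=C["wrist"];S=C["scene"]
th=np.radians(6.5);ex=np.array([np.cos(th),np.sin(th),0]);ey=np.array([-np.sin(th),np.cos(th),0])
for p in[(295.7,145),(363.5,149)]:
    X=plane(W,p,.165);print(X,proj(S,X),"local rel handle-out",(X-[.4,-.248,0])@ex,(X-[.4,-.248,0])@ey)
print(tri(W,(295.7,145),S,(150,246)),tri(W,(363.5,149),S,(115.5,257)))
for k,(p,q) in{"A far":((281,107),(306,107)),"A pad":((282,132),(308,132)),"B":((351,137),(377,137))}.items():
    a=plane(W,p,.165);b=plane(W,q,.165);print(k,np.linalg.norm(a-b),(a-[.4,-.248,0])@ey,(b-[.4,-.248,0])@ey)
print("pad len",np.linalg.norm(plane(W,(295,132),.165)-plane(W,(295,158),.165)))
for n,p in{"tray fl":(133,80),"tray fr":(216,82),"tray nl":(142,189),"tray nr":(216,188)}.items():
    X=plane(W,p,.074);print(n,X,(X-[.4,-.248,0])@ex,(X-[.4,-.248,0])@ey)
for n,p in{"panel R":(420,231),"panel L":(90,232)}.items(): 
    X=plane(W,p,.194);print(n,X,(X-[.4,-.248,0])@ex,(X-[.4,-.248,0])@ey)
for p,q in[((80,100),(63,50)),]: pass
```

```text
[ 0.5352613 -0.2800552  0.165    ] [148.50333618 243.96346183] local rel handle-out 0.1307630710651674 -0.04716115832951731
[ 0.53953101 -0.35928135  0.165     ] [114.13845964 259.88635041] local rel handle-out 0.12603667852285316 -0.12636137544246587
(array([ 0.534 , -0.2809,  0.1508]), np.float64(0.0028)) (array([ 0.5413, -0.3529,  0.1798]), np.float64(0.0008))
A far 0.0279045565742959 -0.029063897932210116 -0.05696843328774763
A pad 0.02978504745762412 -0.03087277715623967 -0.06065780845559438
B 0.029883470477794376 -0.11043661446894532 -0.1403200592269121
pad len 0.03009733994846653
tray fl [ 0.5887408  -0.05370402  0.074     ] 0.2095224753840569 0.17168095699854172
tray fr [ 0.5992495  -0.16938746  0.074     ] 0.20686788528742037 0.0555515241815661
tray nl [ 0.42948388 -0.06445722  0.074     ] 0.05007198904195741 0.1790252710133441
tray nr [ 0.44422699 -0.1799223   0.074     ] 0.05164930474810052 0.06263345431797884
panel R [ 0.45659886 -0.43382923  0.194     ] 0.035198568452728986 -0.1910418702079594
panel L [ 0.41208416 -0.05340446  0.194     ] 0.03403532476708832 0.19197668553590735
```

Pad widths are 30 mm, spacing is 79 mm and the mean triangulated height is 0.165, so the crowns look right. I'll hover over headset A and take a second wrist view for the height.

send_rows(
  xyz=[
    [0.0094,0.0114,0.01],
    [0.0094,0.0114,0.02],
    [0.0093,0.0114,0.02],
    [0.0093,0.0114,0.02],
    [0,0,0],
    [0,0,0],
  ],
  rotation=[
    [0,0,0],
    [0,0,0],
    [0,0,0],
    [0,0,0],
    [0,0,0],
    [0,0,0],
  ],
  jaw=[0.65,0.65,0.65,0.65,0.65,0.65],
)

```text
time_s: 7.65
tool_pos: [0.5349, -0.2803, 0.4318]
tool_rot: [-180.0, 0.1, 6.4]
force: [-0.6, -0.1, -0.0]
grip_width: 0.0405
grasp_force: 0.0
```

Run:
```python
from h import *
import pickle
W=env.read_camera("wrist");pickle.dump(W,open("W3.pkl","wb"))
cv2.imwrite("pics/g.png",cv2.convertScaleAbs(W["image"],alpha=1.6,beta=20))
print(proj(W,(.5353,-.2801,.165)),proj(W,(.5395,-.3593,.165)))
```

```text
[255.70411429 193.75198896] [338.03536454 198.32323037]
```

View pics/g.png

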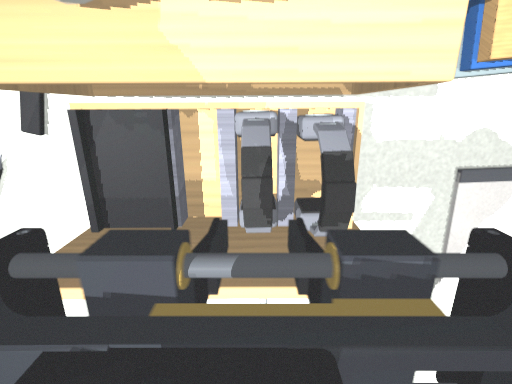

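The second view has pad A at (257,193) and pad B at (338,197), against predictions of (256,194) and (338,198). The position and the 0.165 height hold. Descending to grip A.

send_rows(
  xyz=[
    [0,0,0],
    [0,0,0.02],
    [0,0,0.02],
    [0,0,0.02],
    [0,0,0.02],
    [0,0,0.0155],
    [0,0,0],
    [0,0,0],
    [0,0,0],
    [0,0,0],
    [0,0,0],
    [0,0,0],
    [0,0,0],
  ],
  rotation=[
    [0,0,0],
    [0,0,0],
    [0,0,0],
    [0,0,0],
    [0,0,0],
    [0,0,0],
    [0,0,0],
    [0,0,0],
    [0,0,0],
    [0,0,0],
    [0,0,0],
    [0,0,0],
    [0,0,0],
  ],
  jaw=[0.65,0.65,0.65,0.65,0.65,0.65,0.65,0,0,0,0,0,0],
  newtons=25,
)

```text
time_s: 9.0
tool_pos: [0.5358, -0.2801, 0.3369]
tool_rot: [180.0, -0.0, 6.4]
force: [-0.4, 1.1, 3.0]
grip_width: 0.0298
grasp_force: 24.9
```

send_rows(
  xyz=[
    [0,0,-0.005],
    [0,0,-0.01],
    [0,0,-0.02],
    [0,0,-0.02],
    [0,0,-0.02],
    [0,0,-0.02],
    [0,0,-0.02],
    [0,0,-0.02],
    [0,0,-0.02],
    [0,0,-0.02],
    [0,0,-0.02],
    [0,0,-0.015],
    [0,0,0],
    [0,0,0],
  ],
  rotation=[
    [0,0,0],
    [0,0,0],
    [0,0,0],
    [0,0,0],
    [0,0,0],
    [0,0,0],
    [0,0,0],
    [0,0,0],
    [0,0,0],
    [0,0,0],
    [0,0,0],
    [0,0,0],
    [0,0,0],
    [0,0,0],
  ],
  jaw=[0,0,0,0,0,0,0,0,0,0,0,0,0,0],
)

```text
time_s: 10.4
tool_pos: [0.5355, -0.28, 0.546]
tool_rot: [180.0, 0.0, 6.4]
force: [0.1, -0.3, -1.8]
grip_width: 0.0292
grasp_force: 24.9
```

Run:
```python
from h import *
S=env.read_camera("scene");T=env.read_camera("top")
def crop(im,x0,y0,x1,y1,f):
    c=cv2.resize(im[y0:y1,x0:x1],None,fx=f,fy=f,interpolation=cv2.INTER_CUBIC)
    for u in range(x0,x1,10): cv2.putText(c,str(u),(int((u-x0)*f),8),0,.28,(0,0,255),1);cv2.line(c,(int((u-x0)*f),10),(int((u-x0)*f),16),(0,0,255),1)
    for v in range(y0+5,y1,10): cv2.putText(c,str(v),(0,int((v-y0)*f)+3),0,.28,(0,0,255),1)
    return c
a=crop(S["image"],275,160,445,280,2.3);b=crop(T["image"],80,100,250,230,2.3)
im=np.zeros((580,391,3),np.uint8);im[:a.shape[0]]=a[:,:391];im[280:280+b.shape[0]]=b[:,:391]
# find bar ends: fit line to bar pixels? print candidates
cv2.imwrite("pics/r.png",im)
```

```text
(no output)
```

View pics/r.png

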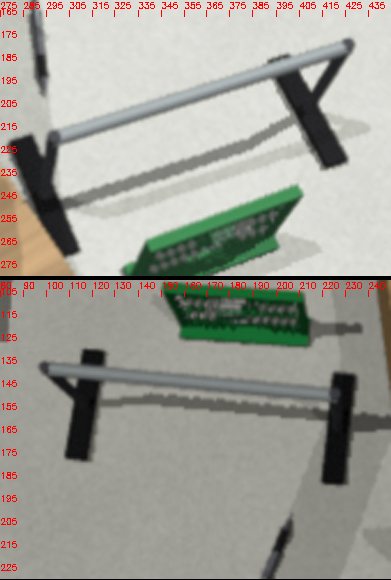

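The crops show the bar from (298,219) to (426,179) in scene and from (99,138) to (224,149.5) in top, with its posts at the ends.

Run:
```python
from h import *
S=env.read_camera("scene");T=env.read_camera("top")
print(tri(S,(298,219),T,(224,149.5)),tri(S,(426,179),T,(99,138)))
for c,ps in((S,[(298,219),(426,179)]),(T,[(224,149.5),(99,138)])):
    a,b=[plane(c,p,.15) for p in ps];print(a,b,(a+b)/2,np.degrees(np.arctan2(b[0]-a[0],b[1]-a[1])))
```

```text
(array([0.6137, 0.0493, 0.1519]), np.float64(0.0018)) (array([0.6477, 0.3781, 0.1502]), np.float64(0.0011))
[0.61265147 0.04901307 0.15      ] [0.64775444 0.37879574 0.15      ] [0.63020296 0.2139044  0.15      ] 6.075842885023531
[0.61460191 0.05026415 0.15      ] [0.64751679 0.37760678 0.15      ] [0.63105935 0.21393547 0.15      ] 5.741891049055758
```

Both views agree: the rail middle is at (0.6306, 0.2139, 0.15), yaw -5.9°. Carrying A across, y first.

send_rows(
  xyz=[
    [0,0,0],
    [0,0,0],
    [0,0,0],
    [-0.001,-0.01,0],
    [-0.002,-0.02,0],
    [-0.003,-0.03,0],
    [-0.004,-0.039,0],
    [-0.004,-0.039,0],
    [-0.004,-0.039,0],
    [-0.004,-0.039,0],
    [-0.004,-0.039,0],
    [-0.004,-0.039,0],
    [-0.004,-0.039,0],
    [-0.004,-0.039,0],
    [-0.004,-0.039,0],
    [-0.004,-0.039,0],
    [-0.004,-0.039,0],
    [-0.003,-0.03,0],
    [-0.002,-0.02,0],
    [-0.001,-0.01,0],
  ],
  rotation=[
    [0,0,0.0717],
    [0,0,0.0717],
    [0,0,0.0717],
    [0,0,0],
    [0,0,0],
    [0,0,0],
    [0,0,0],
    [0,0,0],
    [0,0,0],
    [0,0,0],
    [0,0,0],
    [0,0,0],
    [0,0,0],
    [0,0,0],
    [0,0,0],
    [0,0,0],
    [0,0,0],
    [0,0,0],
    [0,0,0],
    [0,0,0],
  ],
  jaw=[0,0,0,0,0,0,0,0,0,0,0,0,0,0,0,0,0,0,0,0],
)

```text
time_s: 12.6
tool_pos: [0.534, 0.2758, 0.5462]
tool_rot: [-179.9, 0.1, -5.5]
force: [0.2, -0.0, -1.6]
grip_width: 0.0297
grasp_force: 24.9
```

send_rows(
  xyz=[
    [0.01,-0.0008,0],
    [0.0205,-0.0016,0],
    [0.0205,-0.0016,0],
    [0.0205,-0.0016,0],
    [0.0205,-0.0016,0],
    [0.0105,-0.0008,0],
    [0,0,0],
    [0,0,0],
    [0,0,0],
  ],
  rotation=[
    [0,0,0.005],
    [0,0,0],
    [0,0,0],
    [0,0,0],
    [0,0,0],
    [0,0,0],
    [0,0,0],
    [0,0,0],
    [0,0,0],
  ],
  jaw=[0,0,0,0,0,0,0,0,0],
)

```text
time_s: 13.5
tool_pos: [0.6387, 0.2685, 0.5466]
tool_rot: [180.0, -0.0, -6.2]
force: [0.1, 0.1, -1.6]
grip_width: 0.0298
grasp_force: 24.9
```

Run:
```python
from h import *
W=env.read_camera("wrist");S=env.read_camera("scene")
im=np.vstack([cv2.resize(W["image"],(400,300)),cv2.resize(S["image"][120:280,250:463],(400,300))])
cv2.imwrite("pics/k.png",im)
```

```text
(no output)
```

View pics/k.png

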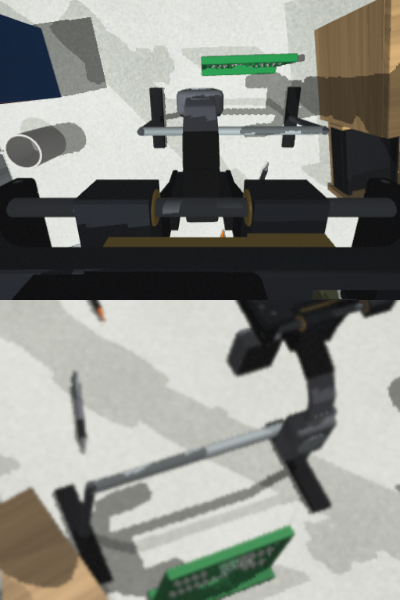

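The headset hangs upright above the bar, with the bar passing under its arch. The TCP is 2.5 mm too far in x. Lowering.

send_rows(
  xyz=[
    [-0.002,0,0.01],
    [0,0,0.02],
    [0,0,0.02],
    [0,0,0.02],
    [0,0,0.02],
    [0,0,0.02],
    [0,0,0.02],
    [0,0,0.02],
    [0,0,0.02],
    [0,0,0.01],
    [0,0,0.006],
    [0,0,0],
    [0,0,0],
  ],
  rotation=[
    [0,0,0],
    [0,0,0],
    [0,0,0],
    [0,0,0],
    [0,0,0],
    [0,0,0],
    [0,0,0],
    [0,0,0],
    [0,0,0],
    [0,0,0],
    [0,0,0],
    [0,0,0],
    [0,0,0],
  ],
  jaw=[0,0,0,0,0,0,0,0,0,0,0,0,0],
)

```text
time_s: 14.9
tool_pos: [0.6373, 0.2691, 0.3611]
tool_rot: [-180.0, -0.1, -6.2]
force: [-0.2, 0.1, -1.0]
grip_width: 0.0296
grasp_force: 24.9
```

send_rows(
  xyz=[
    [0,0,0.004],
    [0,0,0.003],
    [0,0,0.003],
    [0,0,0],
  ],
  rotation=[
    [0,0,0],
    [0,0,0],
    [0,0,0],
    [0,0,0],
  ],
  jaw=[0,0,0,0],
)

```text
time_s: 15.3
tool_pos: [0.6371, 0.2688, 0.3496]
tool_rot: [180.0, 0.0, -6.2]
force: [-0.0, -0.1, -1.0]
grip_width: 0.0294
grasp_force: 24.9
```

send_rows(
  xyz=[
    [0,0,0.002],
    [0,0,0.001],
    [0,0,0],
    [0,0,0],
  ],
  rotation=[
    [0,0,0],
    [0,0,0],
    [0,0,0],
    [0,0,0],
  ],
  jaw=[0,0,0,0],
)

```text
time_s: 15.7
tool_pos: [0.6373, 0.269, 0.3478]
tool_rot: [-180.0, -0.0, -6.2]
force: [-1.1, 0.6, 2.9]
grip_width: 0.0298
grasp_force: 24.9
```

It's in contact, with 2.9 N upward. Releasing and rising.

send_rows(
  xyz=[
    [0,0,0],
    [0,0,0],
    [0,0,0],
    [0,0,0],
    [0,0,0],
    [0,0,0],
    [0,0,-0.01],
    [0,0,-0.02],
    [0,0,-0.03],
    [0,0,-0.03],
    [0,0,-0.03],
    [0,0,-0.03],
    [0,0,0],
  ],
  rotation=[
    [0,0,0],
    [0,0,0],
    [0,0,0],
    [0,0,0],
    [0,0,0],
    [0,0,0],
    [0,0,0],
    [0,0,0],
    [0,0,0],
    [0,0,0],
    [0,0,0],
    [0,0,0],
    [0,0,0],
  ],
  jaw=[0.4,0.45,0.5,0.6,0.6,0.6,0.6,0.6,0.6,0.6,0.6,0.6,0.6],
)

```text
time_s: 17.0
tool_pos: [0.6371, 0.2697, 0.5036]
tool_rot: [-179.7, -0.4, -6.2]
force: [0.5, 1.3, 0.5]
grip_width: 0.0523
grasp_force: 0.0
```

Run:
```python
from h import *
W=env.read_camera("wrist");S=env.read_camera("scene")
im=np.vstack([cv2.resize(W["image"],(400,300)),cv2.resize(S["image"][120:280,250:463],(400,300))])
im=np.hstack([im,np.vstack([cv2.resize(S["image"][200:300,70:203],(400,300)),np.zeros((300,400,3),np.uint8)])])
cv2.imwrite("pics/l.png",im)
```

```text
(no output)
```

View pics/l.png

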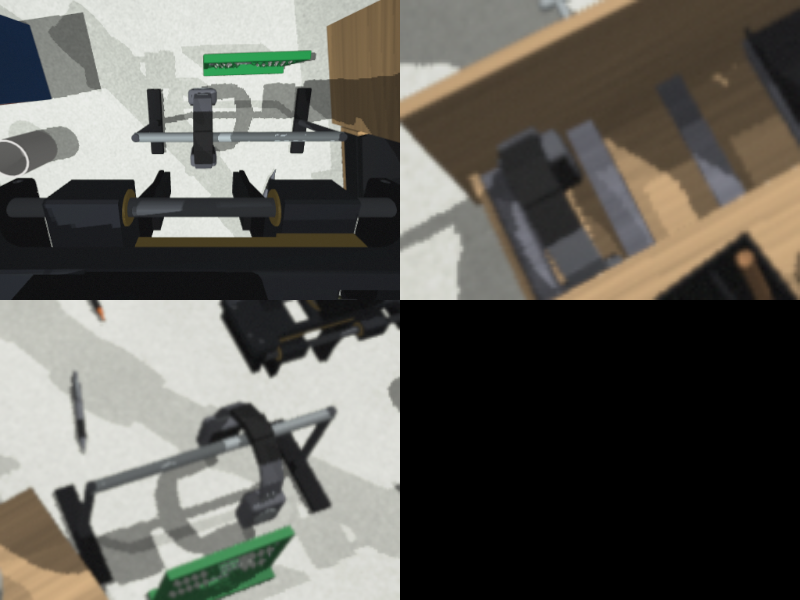

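A hangs over the bar with one cup on each side, and B still stands in its trough. Now back for B.

send_rows(
  xyz=[
    [-0.0323,0.0035,0],
    [-0.0323,0.0035,0],
    [-0.0323,0.0035,0],
    [0.0042,0.0391,0],
    [0.0042,0.0391,0],
    [0.0042,0.0391,0],
    [0.0042,0.0391,0],
    [0.0042,0.0391,0],
    [0.0042,0.0391,0],
    [0.0042,0.0391,0],
    [0.0042,0.0391,0],
    [0.0042,0.0391,0],
    [0.0042,0.0391,0],
    [0.0042,0.0391,0],
    [0.0042,0.0391,0],
    [0.0042,0.0391,0],
    [0.0042,0.0391,0],
    [0.0042,0.0391,0],
    [0.0042,0.0391,0],
  ],
  rotation=[
    [0,0,0],
    [0,0,0],
    [0,0,0],
    [0,0,0],
    [0,0,0],
    [0,0,0],
    [0,0,0],
    [0,0,0],
    [0,0,0],
    [0,0,0],
    [0,0,0],
    [0,0,0],
    [0,0,0],
    [0,0,0],
    [0,0,0],
    [0,0,0],
    [0,0,0],
    [0,0,0],
    [0,0,0],
  ],
  jaw=[0.65,0.65,0.65,0.65,0.65,0.65,0.65,0.65,0.65,0.65,0.65,0.65,0.65,0.65,0.65,0.65,0.65,0.65,0.65],
)

```text
time_s: 19.0
tool_pos: [0.5385, -0.3618, 0.4958]
tool_rot: [-180.0, 0.1, -6.2]
force: [0.5, 0.2, 0.4]
grip_width: 0.0564
grasp_force: 0.0
```

send_rows(
  xyz=[
    [0,0,0],
    [0,0,0],
    [0,0,0],
    [0,0,0.02],
    [0,0,0.02],
    [0,0,0.02],
    [0,0,0],
    [0,0,0],
  ],
  rotation=[
    [0,0,-0.0733],
    [0,0,-0.0733],
    [0,0,-0.0733],
    [0,0,0],
    [0,0,0],
    [0,0,0],
    [0,0,0],
    [0,0,0],
  ],
  jaw=[0.65,0.65,0.65,0.65,0.65,0.65,0.65,0.65],
)

```text
time_s: 19.8
tool_pos: [0.5387, -0.3603, 0.4366]
tool_rot: [-179.9, 0.1, 6.4]
force: [0.2, -1.0, 0.9]
grip_width: 0.0566
grasp_force: 0.0
```

Run:
```python
from h import *
W=env.read_camera("wrist");print(proj(W,(.5395,-.3593,.165)))
o=env.get_obs()["tool_pos"];d=np.array([.5395,-.3593])-o[:2];t=np.radians(env.get_obs()["tool_rot"][2]);print(o,"tool dx dy",d@[np.cos(t),np.sin(t)],d@[np.sin(t),-np.cos(t)])
c=cv2.convertScaleAbs(cv2.resize(W["image"][100:250,180:340],None,fx=3,fy=3),alpha=1.6,beta=20);cv2.imwrite("pics/m.png",c)
```

```text
[255.03924306 191.73467021]
[ 0.53897682 -0.36036067  0.43768857] tool dx dy 0.0006379396938945665 -0.0009958757049150346
```

View pics/m.png

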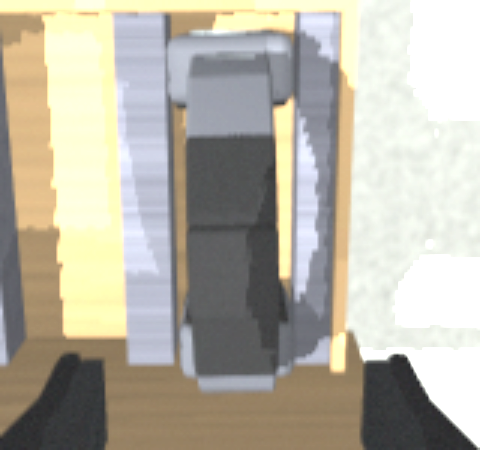

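The pad is at (258,191) with the fingers straddling it. Descending to grip and lift B.

send_rows(
  xyz=[
    [0.0005,0.001,0.02],
    [0,0,0.02],
    [0,0,0.02],
    [0,0,0.02],
    [0,0,0.0195],
    [0,0,0],
    [0,0,0],
    [0,0,0],
    [0,0,0],
    [0,0,0],
    [0,0,0],
    [0,0,0],
  ],
  rotation=[
    [0,0,0],
    [0,0,0],
    [0,0,0],
    [0,0,0],
    [0,0,0],
    [0,0,0],
    [0,0,0],
    [0,0,0],
    [0,0,0],
    [0,0,0],
    [0,0,0],
    [0,0,0],
  ],
  jaw=[0.65,0.65,0.65,0.65,0.65,0.65,0,0,0,0,0,0],
  newtons=25,
)

```text
time_s: 21.05
tool_pos: [0.5398, -0.3611, 0.3387]
tool_rot: [179.9, -0.1, 6.4]
force: [-0.1, -0.1, 3.5]
grip_width: 0.0298
grasp_force: 24.9
```

send_rows(
  xyz=[
    [0,0,-0.005],
    [0,0,-0.01],
    [0,0,-0.02],
    [0,0,-0.02],
    [0,0,-0.02],
    [0,0,-0.02],
    [0,0,-0.02],
    [0,0,-0.02],
    [0,0,-0.02],
    [0,0,-0.02],
    [0,0,-0.02],
    [0,0,-0.015],
    [0,0,0],
    [0,0,0],
  ],
  rotation=[
    [0,0,0],
    [0,0,0],
    [0,0,0],
    [0,0,0],
    [0,0,0],
    [0,0,0],
    [0,0,0],
    [0,0,0],
    [0,0,0],
    [0,0,0],
    [0,0,0],
    [0,0,0],
    [0,0,0],
    [0,0,0],
  ],
  jaw=[0,0,0,0,0,0,0,0,0,0,0,0,0,0],
)

```text
time_s: 22.45
tool_pos: [0.5395, -0.3611, 0.5475]
tool_rot: [-180.0, 0.0, 6.4]
force: [-0.5, -0.3, -1.8]
grip_width: 0.0298
grasp_force: 24.9
```

send_rows(
  xyz=[
    [0,0,0],
    [0,0,0],
    [0,0,0],
    [-0.001,-0.01,0],
    [-0.002,-0.02,0],
    [-0.003,-0.03,0],
    [-0.0042,-0.0398,0],
    [-0.0042,-0.0398,0],
    [-0.0042,-0.0398,0],
    [-0.0042,-0.0398,0],
    [-0.0042,-0.0398,0],
    [-0.0042,-0.0398,0],
    [-0.0042,-0.0398,0],
    [-0.0042,-0.0398,0],
    [-0.0042,-0.0398,0],
    [-0.0042,-0.0398,0],
    [-0.003,-0.03,0],
    [-0.002,-0.02,0],
    [-0.001,-0.01,0],
    [0,0,0],
  ],
  rotation=[
    [0,0,0.0717],
    [0,0,0.0717],
    [0,0,0.0717],
    [0,0,0],
    [0,0,0],
    [0,0,0],
    [0,0,0],
    [0,0,0],
    [0,0,0],
    [0,0,0],
    [0,0,0],
    [0,0,0],
    [0,0,0],
    [0,0,0],
    [0,0,0],
    [0,0,0],
    [0,0,0],
    [0,0,0],
    [0,0,0],
    [0,0,0],
  ],
  jaw=[0,0,0,0,0,0,0,0,0,0,0,0,0,0,0,0,0,0,0,0],
)

```text
time_s: 24.45
tool_pos: [0.538, 0.1621, 0.5476]
tool_rot: [180.0, 0.0, -5.6]
force: [-0.0, 0.6, -1.5]
grip_width: 0.0298
grasp_force: 24.9
```

send_rows(
  xyz=[
    [0.01,-0.0006,0],
    [0.017,-0.0011,0],
    [0.02,-0.0012,0],
    [0.02,-0.0013,0],
    [0.0135,-0.0009,0],
    [0.0064,-0.0004,0],
    [0,0,0],
    [0,0,0],
    [0,0,0],
  ],
  rotation=[
    [0,0,0.005],
    [0,0,0],
    [0,0,0],
    [0,0,0],
    [0,0,0],
    [0,0,0],
    [0,0,0],
    [0,0,0],
    [0,0,0],
  ],
  jaw=[0,0,0,0,0,0,0,0,0],
)

```text
time_s: 25.35
tool_pos: [0.6258, 0.1558, 0.5481]
tool_rot: [180.0, -0.0, -6.2]
force: [0.5, -0.0, -2.1]
grip_width: 0.0296
grasp_force: 24.9
```

send_rows(
  xyz=[
    [-0.001,0,0.01],
    [0,0,0.02],
    [0,0,0.02],
    [0,0,0.02],
    [0,0,0.02],
    [0,0,0.02],
    [0,0,0.02],
    [0,0,0.02],
    [0,0,0.02],
    [0,0,0.01],
    [0,0,0.006],
    [0,0,0.004],
    [0,0,0.003],
    [0,0,0],
    [0,0,0],
  ],
  rotation=[
    [0,0,0],
    [0,0,0],
    [0,0,0],
    [0,0,0],
    [0,0,0],
    [0,0,0],
    [0,0,0],
    [0,0,0],
    [0,0,0],
    [0,0,0],
    [0,0,0],
    [0,0,0],
    [0,0,0],
    [0,0,0],
    [0,0,0],
  ],
  jaw=[0,0,0,0,0,0,0,0,0,0,0,0,0,0,0],
)

```text
time_s: 26.85
tool_pos: [0.6255, 0.1559, 0.3553]
tool_rot: [-180.0, -0.1, -6.2]
force: [-0.4, -0.1, -1.6]
grip_width: 0.0299
grasp_force: 24.9
```

send_rows(
  xyz=[
    [0,0,0.002],
    [0,0,0.002],
    [0,0,0],
    [0,0,0],
  ],
  rotation=[
    [0,0,0],
    [0,0,0],
    [0,0,0],
    [0,0,0],
  ],
  jaw=[0,0,0,0],
)

```text
time_s: 27.25
tool_pos: [0.6253, 0.1558, 0.3506]
tool_rot: [180.0, 0.0, -6.2]
force: [-0.1, 0.9, -1.6]
grip_width: 0.0292
grasp_force: 24.9
```

send_rows(
  xyz=[
    [0,0,0.0015],
    [0,0,0.001],
    [0,0,0],
    [0,0,0],
  ],
  rotation=[
    [0,0,0],
    [0,0,0],
    [0,0,0],
    [0,0,0],
  ],
  jaw=[0,0,0,0],
)

```text
time_s: 27.65
tool_pos: [0.6254, 0.156, 0.3494]
tool_rot: [180.0, -0.1, -6.2]
force: [-1.9, -1.4, 4.9]
grip_width: 0.0296
grasp_force: 24.9
```

send_rows(
  xyz=[
    [0,0,0],
    [0,0,0],
    [0,0,0],
    [0,0,0],
    [0,0,0],
    [0,0,0],
    [0,0,-0.01],
    [0,0,-0.02],
    [0,0,-0.03],
    [0,0,-0.03],
    [0,0,-0.03],
    [0,0,-0.03],
    [0,0,0],
    [0,0,0],
    [-0.04,0,0],
    [-0.04,0,0],
    [0,0,0],
  ],
  rotation=[
    [0,0,0],
    [0,0,0],
    [0,0,0],
    [0,0,0],
    [0,0,0],
    [0,0,0],
    [0,0,0],
    [0,0,0],
    [0,0,0],
    [0,0,0],
    [0,0,0],
    [0,0,0],
    [0,0,0.125],
    [0,0,0.125],
    [0,0,0],
    [0,0,0],
    [0,0,0],
  ],
  jaw=[0.4,0.45,0.5,0.6,0.6,0.6,0.6,0.6,0.6,0.6,0.6,0.6,0.6,0.6,0.6,0.6,0.6],
)

```text
time_s: 29.35
tool_pos: [0.5457, 0.1884, 0.5]
tool_rot: [-180.0, -0.0, -20.1]
force: [0.4, 0.5, 0.1]
grip_width: 0.0522
grasp_force: 0.0
```

Run:
```python
from h import *
W=env.read_camera("wrist");S=env.read_camera("scene");T=env.read_camera("top")
im=np.zeros((600,800,3),np.uint8);im[:384,:512]=W["image"]
im[:190,512:792]=S["image"][100:290,180:460];im[195:395,512:792]=T["image"][90:290,60:340]
cv2.imwrite("pics/n.png",im)
def grey(c,x0,y0,x1,y1):
    g=c["image"][y0:y1,x0:x1].min(2);m=(g<0.62*np.median(g)).astype(np.uint8)
    n,l,st,ce=cv2.connectedComponentsWithStats(m);i=1+st[1:,4].argmax()
    p=np.argwhere(l==i)[:,::-1]+[x0,y0];mu,ev=cv2.PCACompute(p.astype(np.float32),None)
    pr=(p-mu)@ev[0];return mu[0],mu[0]+ev[0]*pr.min(),mu[0]+ev[0]*pr.max(),len(p)
for c,box in((S,(275,150,310,205)),(T,(180,195,220,252))):
    r=grey(c,*box);print(r[3],[np.round(plane(c,q,.006),4).tolist() for q in r[:3]])
```

```text
161 [[0.4435, 0.1268, 0.006], [0.3768, 0.1518, 0.006], [0.4974, 0.1067, 0.006]]
292 [[0.4454, 0.106, 0.006], [0.5224, 0.1448, 0.006], [0.3634, 0.0648, 0.006]]
```

View pics/n.png

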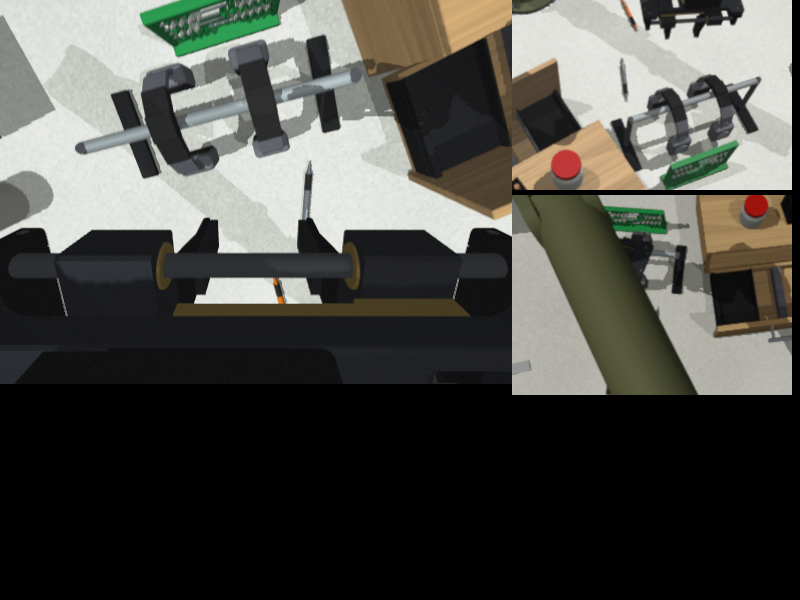

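Both headsets hang on the rail, and the pencil is unmoved at about (0.440, 0.128). Moving above it.

send_rows(
  xyz=[
    [-0.0196,0.0233,0],
    [-0.0196,0.0233,0],
    [-0.0196,0.0232,0],
    [-0.0197,0.0232,0],
    [0,0,0.04],
    [0,0,0.04],
    [0,0,0.04],
    [0,0,0.04],
    [0,0,0.04],
    [0,0,0.02],
    [0,0,0],
    [0,0,0],
  ],
  rotation=[
    [0,0,0.007],
    [0,0,0],
    [0,0,0],
    [0,0,0],
    [0,0,0],
    [0,0,0],
    [0,0,0],
    [0,0,0],
    [0,0,0],
    [0,0,0],
    [0,0,0],
    [0,0,0],
  ],
  jaw=[0.45,0.45,0.45,0.45,0.45,0.45,0.45,0.45,0.45,0.45,0.45,0.45],
)

```text
time_s: 30.7
tool_pos: [0.445, 0.1247, 0.2789]
tool_rot: [-179.9, 0.0, -21.0]
force: [-0.2, 0.9, 0.4]
grip_width: 0.0394
grasp_force: 0.0
```

Run:
```python
from h import *
W=env.read_camera("wrist");S=env.read_camera("scene")
print([proj(W,p).round(1) for p in((.44,.128,.006),(.4974,.1067,.006),(.377,.152,.006))])
def grey(c,x0,y0,x1,y1):
    g=c["image"][y0:y1,x0:x1].min(2);m=(g<0.5*np.percentile(g,90)).astype(np.uint8)
    n,l,st,ce=cv2.connectedComponentsWithStats(m)
    for i in range(1,n):
        if st[i,4]>60: print(st[i]+[x0,y0,0,0,0],ce[i]+[x0,y0],plane(c,ce[i]+[x0,y0],.006).round(4))
grey(W,200,60,312,260);print();grey(S,275,150,310,205)
```

```text
[array([255., 199.]), array([254.1, 136. ]), array([255.3, 259.4])]
[274  60  35  10 229] [287.36244541  63.3231441 ] [0.5444 0.0579 0.006 ]
[ 200  117  112  143 4295] [257.39138533 208.69615832] [0.4296 0.1294 0.006 ]

[275 150  35  18 310] [291.46451613 155.95483871] [0.3709 0.1644 0.006 ]
[286 164  10  41 195] [290.59487179 189.14871795] [0.4669 0.1132 0.006 ]
```

Run:
```python
from h import *
W=env.read_camera("wrist");S=env.read_camera("scene")
g=W["image"].min(2)
for r in range(105,215,8):
    x=np.where(g[r,225:290]<0.55*np.percentile(g[r,225:290],90))[0]+225
    print(r,(x.min(),x.max(),len(x)) if len(x) else None, plane(W,(x.mean(),r),.006).round(4) if len(x) else "")
g=S["image"].min(2)
for r in range(150,216,4):
    x=np.where(g[r,278:304]<0.6*np.percentile(g[r,278:304],80))[0]+278
    print(r,(x.min(),x.max()) if len(x) else None, plane(S,(x.mean(),r),.006).round(4) if len(x) else "")
```

```text
105 None 
113 None 
121 (np.int64(259), np.int64(269), 10) [0.5077 0.0939 0.006 ]
129 (np.int64(256), np.int64(274), 19) [0.5006 0.0953 0.006 ]
137 (np.int64(253), np.int64(272), 20) [0.4947 0.1    0.006 ]
145 (np.int64(252), np.int64(273), 22) [0.4878 0.1026 0.006 ]
153 (np.int64(249), np.int64(273), 25) [0.4813 0.1066 0.006 ]
161 (np.int64(248), np.int64(272), 25) [0.4745 0.1102 0.006 ]
169 (np.int64(248), np.int64(272), 25) [0.4672 0.1129 0.006 ]
177 (np.int64(249), np.int64(273), 25) [0.4595 0.1149 0.006 ]
185 (np.int64(249), np.int64(264), 16) [0.4536 0.1218 0.006 ]
193 (np.int64(249), np.int64(264), 16) [0.4459 0.1247 0.006 ]
201 (np.int64(249), np.int64(260), 12) [0.4389 0.1296 0.006 ]
209 (np.int64(249), np.int64(260), 12) [0.431  0.1326 0.006 ]
150 (np.int64(278), np.int64(303)) [0.344 0.155 0.006]
154 (np.int64(278), np.int64(303)) [0.3596 0.1558 0.006 ]
158 (np.int64(278), np.int64(303)) [0.3718 0.1497 0.006 ]
162 (np.int64(283), np.int64(303)) [0.3889 0.1545 0.006 ]
166 (np.int64(283), np.int64(303)) [0.4    0.1466 0.006 ]
170 (np.int64(288), np.int64(291)) [0.4106 0.1381 0.006 ]
174 (np.int64(289), np.int64(292)) [0.4235 0.1348 0.006 ]
178 (np.int64(289), np.int64(293)) [0.4357 0.1302 0.006 ]
182 (np.int64(290), np.int64(293)) [0.4477 0.1257 0.006 ]
186 (np.int64(287), np.int64(294)) [0.4579 0.1174 0.006 ]
190 (np.int64(286), np.int64(294)) [0.4686 0.1105 0.006 ]
194 (np.int64(287), np.int64(294)) [0.4803 0.1062 0.006 ]
198 (np.int64(288), np.int64(294)) [0.4919 0.1018 0.006 ]
202 (np.int64(288), np.int64(292)) [0.5017 0.0939 0.006 ]
206 (np.int64(278), np.int64(292)) [0.5069 0.0763 0.006 ]
210 (np.int64(280), np.int64(288)) [0.5179 0.0714 0.006 ]
214 None
```

The pencil centre is (0.441, 0.128) in both views. Descending and gripping.

send_rows(
  xyz=[
    [-0.005,-0.002,0.02],
    [0,0,0.02],
    [0,0,0.02],
    [0,0,0.02],
    [0,0,0.008],
    [0,0,0.004],
    [0,0,0],
    [0,0,0],
    [0,0,0],
    [0,0,0],
    [0,0,0],
    [0,0,0],
    [0,0,0],
  ],
  rotation=[
    [0,0,0],
    [0,0,0],
    [0,0,0],
    [0,0,0],
    [0,0,0],
    [0,0,0],
    [0,0,0],
    [0,0,0],
    [0,0,0],
    [0,0,0],
    [0,0,0],
    [0,0,0],
    [0,0,0],
  ],
  jaw=[0.45,0.45,0.45,0.45,0.45,0.45,0.45,0,0,0,0,0,0],
  newtons=20,
)

```text
time_s: 32.2
tool_pos: [0.4402, 0.1286, 0.1865]
tool_rot: [-180.0, -0.0, -20.9]
force: [0.1, 0.9, 2.1]
grip_width: 0.0119
grasp_force: 20.0
```

send_rows(
  xyz=[
    [0,0,-0.015],
    [0,0,-0.03],
    [0,0,-0.035],
    [0,0,-0.035],
    [0,0,-0.035],
    [0,0,-0.035],
    [0,0,-0.035],
    [0,0,-0.02],
    [0,0,0],
    [0,0,0],
    [0,0,0],
    [0,0,0],
  ],
  rotation=[
    [0,0,0],
    [0,0,0],
    [0,0,0],
    [0,0,0],
    [0,0,0],
    [0,0,0],
    [0,0,0],
    [0,0,0],
    [0,0,-0.119],
    [0,0,-0.119],
    [0,0,-0.119],
    [0,0,-0.119],
  ],
  jaw=[0,0,0,0,0,0,0,0,0,0,0,0],
)

```text
time_s: 33.4
tool_pos: [0.4398, 0.1286, 0.426]
tool_rot: [180.0, 0.0, 6.6]
force: [-0.0, -0.2, -0.6]
grip_width: 0.0119
grasp_force: 20.0
```

send_rows(
  xyz=[
    [0.0048,0.0249,0],
    [0.0048,0.0249,0],
    [0.0048,0.0249,0],
    [0.0048,0.0249,0],
    [0.0048,0.0249,0],
    [0.0048,0.0249,0],
    [0.0048,0.0249,0],
    [0.0048,0.0249,0],
    [0.0048,0.0249,0],
    [0.0047,0.0244,0],
    [0,0,0],
    [0,0,0],
  ],
  rotation=[
    [0,0,0],
    [0,0,0],
    [0,0,0],
    [0,0,0],
    [0,0,0],
    [0,0,0],
    [0,0,0],
    [0,0,0],
    [0,0,0],
    [0,0,0],
    [0,0,0],
    [0,0,0],
  ],
  jaw=[0,0,0,0,0,0,0,0,0,0,0,0],
)

```text
time_s: 34.6
tool_pos: [0.515, -0.1132, 0.4257]
tool_rot: [-179.9, 0.1, 6.3]
force: [0.1, 0.2, -0.4]
grip_width: 0.0115
grasp_force: 20.0
```

Run:
```python
from h import *
W=env.read_camera("wrist");S=env.read_camera("scene");T=env.read_camera("top")
for n,c in(("W",W),("S",S),("T",T)):
    g=c["image"].max(2);m=(g<45).astype(np.uint8)
    p=proj(c,(.5155,-.113,.06));print(n,p.round(1))
im=np.zeros((600,800,3),np.uint8);im[:384,:512]=cv2.convertScaleAbs(W["image"],alpha=1.5,beta=15)
a=cv2.resize(S["image"][170:280,130:290],None,fx=1.8,fy=1.8);im[:a.shape[0],512:512+a.shape[1]]=a
a=cv2.resize(T["image"][130:270,230:390],None,fx=1.8,fy=1.8);im[205:205+a.shape[0],512:512+a.shape[1]]=a
cv2.imwrite("pics/o.png",im)
```

```text
W [256.4 170.8]
S [219.3 227.3]
T [283.6 193. ]
```

View pics/o.png

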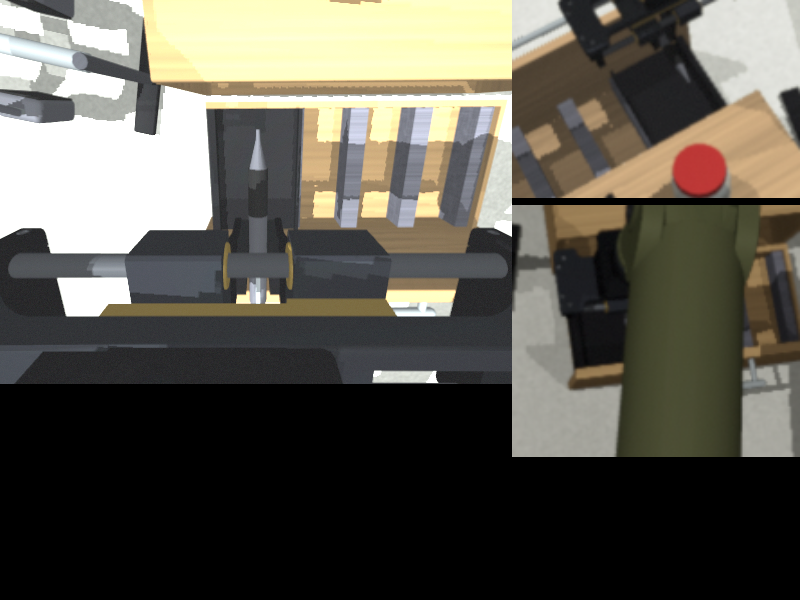

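The pencil is held level over the tray, whose centre is at about (256,171) as predicted. All the troughs are empty. Lowering in two stages.

send_rows(
  xyz=[
    [-0.005,0,0.015],
    [0,0,0.025],
    [0,0,0.025],
    [0,0,0.025],
    [0,0,0.025],
    [0,0,0.02],
    [0,0,0.015],
    [0,0,0],
    [0,0,0],
  ],
  rotation=[
    [0,0,0],
    [0,0,0],
    [0,0,0],
    [0,0,0],
    [0,0,0],
    [0,0,0],
    [0,0,0],
    [0,0,0],
    [0,0,0],
  ],
  jaw=[0,0,0,0,0,0,0,0,0],
)

```text
time_s: 35.65
tool_pos: [0.5103, -0.1133, 0.2768]
tool_rot: [180.0, -0.0, 6.4]
force: [-0.4, -0.3, -0.5]
grip_width: 0.0116
grasp_force: 20.0
```

send_rows(
  xyz=[
    [0,0,0.01],
    [0,0,0.008],
    [0,0,0.005],
    [0,0,0],
    [0,0,0],
  ],
  rotation=[
    [0,0,0],
    [0,0,0],
    [0,0,0],
    [0,0,0],
    [0,0,0],
  ],
  jaw=[0,0,0,0,0],
)

```text
time_s: 36.15
tool_pos: [0.5101, -0.1137, 0.2531]
tool_rot: [-180.0, 0.0, 6.3]
force: [-0.8, -0.1, -1.0]
grip_width: 0.0117
grasp_force: 20.0
```

send_rows(
  xyz=[
    [0,0,0.003],
    [0,0,0.002],
    [0,0,0],
    [0,0,0],
  ],
  rotation=[
    [0,0,0],
    [0,0,0],
    [0,0,0],
    [0,0,0],
  ],
  jaw=[0,0,0,0],
)

```text
time_s: 36.55
tool_pos: [0.5101, -0.1137, 0.2482]
tool_rot: [180.0, 0.0, 6.3]
force: [0.1, -0.2, 0.3]
grip_width: 0.0115
grasp_force: 20.0
```

send_rows(
  xyz=[
    [0,0,0.001],
    [0,0,0],
    [0,0,0],
    [0,0,0],
    [0,0,0],
    [0,0,-0.01],
    [0,0,-0.03],
    [0,0,-0.04],
    [0,0,-0.04],
    [0,0,-0.04],
    [0,0,-0.02],
    [0,0,0],
    [0,0,0],
  ],
  rotation=[
    [0,0,0],
    [0,0,0],
    [0,0,0],
    [0,0,0],
    [0,0,0],
    [0,0,0],
    [0,0,0],
    [0,0,0],
    [0,0,0],
    [0,0,0],
    [0,0,0],
    [0,0,0],
    [0,0,0],
  ],
  jaw=[0,0.35,0.35,0.35,0.35,0.35,0.35,0.35,0.35,0.35,0.35,0.35,0.35],
)

```text
time_s: 37.85
tool_pos: [0.5099, -0.1136, 0.4274]
tool_rot: [180.0, -0.0, 6.3]
force: [0.7, -0.2, -0.9]
grip_width: 0.0308
grasp_force: 0.0
```

Run:
```python
from h import *
W=env.read_camera("wrist")
th=np.radians(6.4);ex=np.array([np.cos(th),np.sin(th),0]);ey=np.array([-np.sin(th),np.cos(th),0]);c0=np.array([.5155,-.113,.066])
for x in np.arange(-.04,.09,.01):
    row=""
    for y in np.arange(-.03,.031,.004):
        u,v=proj(W,c0+x*ex+y*ey).round().astype(int);row+="%4d"%W["image"][v,u].mean()
    print("%.2f"%x,v,row)
```

```text
-0.04 198   31  33  33  32  34 139 100  32  31  32  33  31  32  32  31  32
-0.03 190   39  40  38  32  52 140 132  51  38  38  39  38  38  38  36  39
-0.02 183   40  38  39  37  51 134 119  54  38  38  38  39  37  37  38  39
-0.01 176   39  39  39  29  53 129 134  56  38  39  37  39  37  39  40  37
0.00 168   39  40  41  29  53 117 133  64  38  39  38  40  39  39  39  38
0.01 160   40  40  39  39  52 118 133  73  39  40  40  39  39  39  38  40
0.02 153   40  40  40  27  51 119 132  75  38  39  40  39  39  39  39  39
0.03 145   39  41  40  39  27  43  42  40  40  38  41  40  39  39  40  40
0.04 137   39  41  41  28  27  40  49  40  40  40  41  40  39  41  41  41
0.05 128   41  40  41  39  26  36  33  39  37  41  41  41  40  41  40  35
0.06 120   40  41  42  38  27  90 116  36  37  36  36  37  36  36  37  36
0.07 112   41  41  39  42  39  46 111  35  37  36  36  36  36  37  35  38
0.08 103  173 171 176 175 172 147 142 150 149 149 149 149 148 150 173 148
```

Pixel samples confirm the pencil lies lengthwise in the tray, 8 mm off its centre line. Now the fingers go behind the handle bar to push the panel shut.

send_rows(
  xyz=[
    [-0.0214,0.0245,0],
    [-0.0214,0.0245,0],
    [-0.0214,0.0245,0],
    [-0.0214,0.0245,0],
    [-0.0214,0.0244,0],
    [0,0,0],
    [0,0,0],
    [0,0,0],
    [0,0,0],
    [0,0,0],
    [0,0,0],
  ],
  rotation=[
    [0,0,0],
    [0,0,0],
    [0,0,0],
    [0,0,0],
    [0,0,0],
    [0,0,0],
    [0,0,0],
    [0,0,0],
    [0,0,0],
    [0,0,0],
    [0,0,0],
  ],
  jaw=[0,0,0,0,0,0,0,0,0,0,0],
)

```text
time_s: 39.0
tool_pos: [0.4176, -0.2466, 0.4272]
tool_rot: [-180.0, 0.0, 6.4]
force: [0.5, -0.3, -0.1]
grip_width: 0.0002
grasp_force: 0.0
```

send_rows(
  xyz=[
    [0,0,0.02],
    [0,0,0.02],
    [0,0,0.02],
    [0,0,0.02],
    [0,0,0.014],
    [0,0,0],
  ],
  rotation=[
    [0,0,0],
    [0,0,0],
    [0,0,0],
    [0,0,0],
    [0,0,0],
    [0,0,0],
  ],
  jaw=[0,0,0,0,0,0],
)

```text
time_s: 39.6
tool_pos: [0.4166, -0.2467, 0.3313]
tool_rot: [-179.9, 0.2, 6.4]
force: [-0.8, 0.4, -0.2]
grip_width: 0.0007
grasp_force: 0.0
```

send_rows(
  xyz=[
    [0.004,0,0],
    [0.007,0,0],
    [0.01,0,0],
    [0.01,0,0],
    [0.01,0,0],
    [0.01,0,0],
    [0.01,0,0],
    [0.01,0,0],
    [0.01,0,0],
    [0.01,0,0],
    [0.01,0,0],
    [0.01,0,0],
    [0.01,0,0],
    [0.01,0,0],
    [0.01,0,0],
    [0.01,0,0],
    [0.01,0,0],
    [0.007,0,0],
    [0.004,0,0],
    [0,0,0],
  ],
  rotation=[
    [0,0,0],
    [0,0,0],
    [0,0,0],
    [0,0,0],
    [0,0,0],
    [0,0,0],
    [0,0,0],
    [0,0,0],
    [0,0,0],
    [0,0,0],
    [0,0,0],
    [0,0,0],
    [0,0,0],
    [0,0,0],
    [0,0,0],
    [0,0,0],
    [0,0,0],
    [0,0,0],
    [0,0,0],
    [0,0,0],
  ],
  jaw=[0,0,0,0,0,0,0,0,0,0,0,0,0,0,0,0,0,0,0,0],
)

```text
time_s: 41.6
tool_pos: [0.5889, -0.2281, 0.3331]
tool_rot: [180.0, -0.1, 6.4]
force: [0.1, -0.4, -0.5]
grip_width: 0.0001
grasp_force: 0.0
```

send_rows(
  xyz=[
    [0.004,0,0],
    [0.004,0,0],
    [0.003,0,0],
    [0,0,0],
  ],
  rotation=[
    [0,0,0],
    [0,0,0],
    [0,0,0],
    [0,0,0],
  ],
  jaw=[0,0,0,0],
)

```text
time_s: 42.0
tool_pos: [0.5996, -0.227, 0.3333]
tool_rot: [180.0, -0.1, 6.3]
force: [-0.4, -0.4, 0.7]
grip_width: 0.0005
grasp_force: 0.0
```

send_rows(
  xyz=[
    [0.002,0,0],
    [0.002,0,0],
    [0,0,0],
    [0,0,0],
  ],
  rotation=[
    [0,0,0],
    [0,0,0],
    [0,0,0],
    [0,0,0],
  ],
  jaw=[0,0,0,0],
)

```text
time_s: 42.4
tool_pos: [0.6015, -0.2269, 0.3333]
tool_rot: [-180.0, 0.3, 6.3]
force: [-8.1, 0.7, 4.1]
grip_width: 0.0006
grasp_force: 4.3
```

send_rows(
  xyz=[
    [0.001,0,0],
    [0,0,0],
    [-0.005,0,0],
    [-0.002,0,0],
    [0,0,-0.02],
    [0,0,-0.03],
    [0,0,-0.03],
    [0,0,-0.03],
    [-0.04,0,0],
    [-0.04,0,0],
    [-0.03,0.03,0],
    [-0.02,0.04,0],
    [0,0.04,0],
    [0,0.04,0],
    [0,0,0],
    [0,0,0],
  ],
  rotation=[
    [0,0,0],
    [0,0,0],
    [0,0,0],
    [0,0,0],
    [0,0,0],
    [0,0,0],
    [0,0,0],
    [0,0,0],
    [0,0,0],
    [0,0,0],
    [0,0,0],
    [0,0,0],
    [0,0,0],
    [0,0,0],
    [0,0,0],
    [0,0,0],
  ],
  jaw=[0,0,0,0,0,0,0,0,0,0,0,0,0,0,0,0],
)

```text
time_s: 44.0
tool_pos: [0.4844, -0.3914, 0.4427]
tool_rot: [-180.0, -0.0, 6.2]
force: [-0.0, 0.2, -0.5]
grip_width: 0.0006
grasp_force: 0.0
```

Run:
```python
from h import *
S=env.read_camera("scene");T=env.read_camera("top")
S0=cv2.imread("pics/scene0.png");T0=cv2.imread("pics/top0.png")
for n,c,a in(("S",S,S0),("T",T,T0)):
    d=(cv2.absdiff(c["image"],a).max(2)>40).astype(np.uint8)
    d=cv2.morphologyEx(d,cv2.MORPH_OPEN,np.ones((2,2)))
    k,l,st,ce=cv2.connectedComponentsWithStats(d)
    for i in range(1,k):
        if st[i,4]>25: print(n,st[i])
    p=[proj(c,X).round(1) for X in((.5755,-.2285,.166),(.637,.269,.176),(.6254,.156,.176))];print(p)
    # hung headset dark band pixel check
    for q in p[1:]: print(c["image"][int(q[1]),int(q[0])])
    m=cv2.inRange(c["image"],(0,0,110),(60,60,255));m0=cv2.inRange(a,(0,0,110),(60,60,255))
    print("jar",np.argwhere(m).mean(0),np.argwhere(m0).mean(0))
```

```text
S [200   6  11  11  70]
S [209  22   5  35  90]
S [152  35  13  21 118]
S [ 0 65 10 10 51]
S [    0    72   138   272 13222]
S [135  83  22  12  72]
S [ 39 107  79  40 656]
S [153 114  22  12  80]
S [140 123   9   6  32]
S [288 159  10  44 255]
S [  0 174   9  15  91]
S [356 175  46  44 914]
S [ 305  188   98   83 2867]
S [299 217  29  30 252]
[array([176.8, 250.2]), array([388. , 186.7]), array([343.2, 200.8])]
[36 36 36]
[35 35 34]
jar [263.8736 233.6912] [263.6448 233.7152]
T [  319   105   193   279 19665]
T [ 133  123   92   63 2816]
T [189 204  20  43 246]
T [277 346  28   9 132]
T [309 350   9   6  38]
[array([332.5, 162.2]), array([137.7, 138.4]), array([182. , 142.6])]
[22 22 22]
[18 20 19]
jar [102.57425743 301.00990099] [102.49618321 301.02544529]
```

No pixels changed at the handle in the scene view or at its visible left end in the top view, so the drawer is shut. The jar is where it was and both pads are on the bar.

```bash
python3 -c "
from cell import env
print(env.sign_off())"
```

```text
the job is handed in; nothing more can be done
None
```

The job is handed in, with no verdict returned: both headsets found hang on the rail, the one grey pencil (no compass found) lies in the tray, the drawer is shut, and the jar, abacus, pen rack and orange look-alike were left alone.

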